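# Fit the tongued cover in the torch-spares case and close its lid

## Robot

A 6-joint arm with a two-finger parallel gripper is mounted at the origin on the work surface. World frame = base frame: x ahead of the robot, y to its left, z up, the work surface at z = 0. Lengths are in mm, angles in rad, forces in N, time in s.
With the tool pointing down it reaches from about 250 to 800 mm from the base axis. Payload 8.5 kg.
Tool frame: the origin (TCP) lies between the finger pads; the fingertips stand 17 mm ahead of it and the grasp point (between the pads) lies 2 mm behind it; z points along the fingers, y is the line along which they close (so a half turn about z gives the same grasp; the last joint's range is limited). The gripper opens to 85 mm and grips with 20 to 120 N. Pads are 22 mm wide; open, the fingers measure 114 mm over their backs; the gripper's body (76 mm by 85 mm) begins 54 mm behind the grasp point. The pads swing forward as they close: fully open they stand 13 mm farther back than shut.
Start: joints at [-1.132, 0.238, -0.013, 1.319, 0, 1.571], TCP at [223.028, -475.225, 248.276] pointing down, gripper open.
Joint ranges: [-2.66, 2.66], [-1.03, 1.9], [-1.14, 1.46], [-1.82, 2.27], [-1.45, 1.34], [-3.14, 3.14]. Speed limits (rad/s): [2.22, 2.22, 2.79, 3.14, 3.14, 3.14].

## Interface

Orientations are given as a unit quaternion [x, y, z, w].
In Python, from cell import arm gives the robot as it stands.
- The arm moves only by the tool play_rows, never from a script. Its arguments are lists of equal length, an entry for each row: "claw": the finger opening in m, from 0 to 0.0854; "slide": the shift along the world's x, y, z in m, a list of three; "delta_rot": the turn, a rotation vector about the world's x, y, z in degrees, a list of three. A call has exactly 5 rows; each row is the pose to reach, as a shift and turn from the pose commanded when the call began; what a row does not reach only later rows make up. A row lasts 1/10 s, in which the tool goes at most 50 mm and 8.59 degrees, less where a joint would pass 70% of its speed; a pose out of reach is approached as far as the arm can. A call with a gripper value outside its range is refused whole. The fingers move at their own pace and stop on an object; "newtons" is the grip in N (left out, the last holds). Time passes only in rows, so rows that repeat a pose let the fingers close, or fill a call up. It gives the time, the measured TCP pose, the force, the opening and the grip force at its end, in the units of the state.
- arm.state(): the state, without advancing time (a new reading comes with each control period).
- arm.snapshot(name): name is "side" or "top" or "wrist"; returns (picture, depth): 420x560x3 uint8, red, green, blue; 420x560 float32, mm along the optical axis (not along the pixel's ray), 0 where there is no reading.
- arm.camera_params(name): a dict with "K" (3x3 intrinsics, pixels), "position" and "attitude" of the camera in the world; the wrist camera has in their place "T_tool_cam" (4x4, takes a point from camera to tool coordinates, whose origin is the TCP and whose axes are the flange's). Camera axes: x right, y down, z forward; pixel columns grow to the right and rows downward; lengths in mm; the calibration is good to about 2 mm. A picture is of the moment at which its call begins: read the wrist's pose just before it. camera_params takes no time and is no camera call.
- arm.job_done(): hands the job in; it is judged then, once.
The state is a dict: "t": time; "q": joint angles; "dq": joint speeds; "joint_efforts": joint torques, N m; "tcp_pos": TCP position; "tool_rot": TCP orientation; "ft_force": force on the tool from outside, world axes, zero at the start; "wrist_torque": the same for the moment, N m; "gripper_width": finger opening in mm; "gripper_force": force on a finger pad.
Only numpy, scipy, OpenCV 4.12 (cv2) and the standard library are available. Lean on these libraries where they do the work, as an engineer would, in place of code of your own. Each camera call takes 0.05 s, during which the arm holds its last target. There are 200 camera calls.

## Task

Close up the grey steel spares case on the bench. First fit the loose plywood cover inside it: angle its thin tongue in under the lip on the inside of the wall opposite the hinge, then lower the cover until it lies flat on its ledges. Then lower the hinged lid gently, without slamming it, until it is fully shut, and do not disturb the spray can, tin, wrench or hammer.

Things in the scene. Friction and masses are not known exactly. Their poses are not given: they have to be found in the camera images.
- case: Open grey steel case fixed to the bench, 140 (x) x 132 (y) x 96 mm high. Origin: centre of its underside; z up; +x points to the hinged wall, -x to the groove wall (roughly towards the robot). Clear inside: x -64 to +63.5, y -60 to +60 mm. A ledge inside the +x wall, top at z = 50, x 53.5 to 63.5 mm, carries the cover's far edge. A hinge rail sticks out to x = +80 mm.
- lid (a joint): Angle of the case's lid in rad: 0 shut, grows as it opens (about 1.57 upright); starts about upright. The hinge is stiff: the lid stays where it is left and takes about 1 to 3 N at its free edge to lower.
- lid_hinge (a point): Point on the hinge axis (along the case's y) at mid-width, at (80, 0, 96.5) mm in the case's frame. This frame turns with the lid: -x points to the lid's free edge, z out of its outer (top) face. The lid is a flat grey steel plate, 165 mm long from the hinge, 132 mm wide, 5 mm thick (z 0 to 5); shut, it overhangs the -x wall by 15 mm.
- lid_edge (a point): Middle of the lid's free edge, on its outer face, 165 mm from the hinge.
- cover_grip (a point): Loose plywood cover, 125 (x, with tongue) x 114 (y) x 8 mm, 0.08 to 0.17 kg. Point in its handle, 26 mm above its underside; z up out of the cover, -x towards the tongue edge, which lies 66.5 mm to -x; the far edge lies 58.5 mm to +x. Handle: wooden bar 14 mm thick (x), 60 mm long (y), standing 30 mm above the cover's top face; this point is 18 mm above that face.
- cover_tongue (a point): Middle of the outer edge of the cover's tongue, at half its thickness, same axes as cover_grip. The tongue is the lowest 5 mm of the cover, sticking out 16 mm beyond the 8 mm board over the full width. Fitted, this point lies at x -64 to -61.5 mm, z = 52.5 mm in the case's frame.
- spray: Bystander: standing spray can, 64 mm across, 190 mm tall; origin at the centre of its foot.
- tin: Bystander: standing paint tin, 100 mm across, 120 mm tall; origin at the centre of its foot.
- wrench: Bystander: wrench lying on the bench.
- hammer: Bystander: hammer lying on the bench.
- groove (a point): Middle of the groove's mouth, at (-50, 0, 56) mm in the case's frame, same axes. Groove inside the -x wall, over the full inner width, 14 mm deep (x -64 to -50), 12 mm high: between a floor strip (top z = 50) and a lip (z 62 to 68). The cover must enter tilted over 20 degrees, tongue low; the tongue goes fully in only below about 25 degrees. Fitted: 2.5 mm play in x, 3 mm each side in y.
Mind the look-alikes: they are no part of the job. What is meant by the part that bears cover_grip is not blue, and is the smaller of those in its own colour. There is more than one size of the case; the one meant has the size given above.

How it is judged:
By the outcome, as a careful person would: the job done as asked, in the order asked, and still so for the second after the job is handed in, with the robot touching nothing.
It also fails if it takes over 59 s, if anything falls off the work surface, if the arm or the gripper's body presses on something with over 40 N, if the wrist force passes 120 N, or if a joint passes its speed limit or range.

## Working session

There is one attempt and no reset: what is moved stays moved. The work goes in short steps, Python scripts to look and compute and a tool call to move; the robot and the scene stay as the last step left them, time stands still between calls to the robot, and variables do not carry over. Pictures are saved under pics/ and viewed, at most 10 in all, crops included, and the job is handed in when it is done.

Besides the shell and the picture viewer there is one more tool, called after "Request:" as name(argument=value, ...), one argument or row to a line, values as JSON. play_rows: Moves the arm, as the interface text tells. Its arguments: {"type":"object","properties":{"claw":{"type":"array","items":{"type":"number"}},"slide":{"type":"array","items":{"type":"array","items":{"type":"number"}}},"delta_rot":{"type":"array","items":{"type":"array","items":{"type":"number"}}},"newtons":{"type":"number"}},"required":["claw","slide","delta_rot"]}

```bash
ls; mkdir -p pics; cat > h.py <<'E'
import numpy as np,cv2
from cell import arm
from scipy.spatial.transform import Rotation as R
def snap(n,tag):
    s=arm.state(); p,d=arm.snapshot(n); c=arm.camera_params(n)
    if n=='wrist':
        T=np.eye(4);T[:3,:3]=R.from_quat(s['tool_rot']).as_matrix();T[:3,3]=s['tcp_pos'];T=T@np.array(c['T_tool_cam'])
    else:
        T=np.eye(4);a=np.array(c['attitude']);T[:3,:3]=R.from_quat(a).as_matrix() if a.size==4 else a;T[:3,3]=c['position']
    np.savez(f'pics/{tag}.npz',p=p,d=d,K=c['K'],T=T); cv2.imwrite(f'pics/{tag}.png',p[:,:,::-1])
    return p,d
def load(tag): return np.load(f'pics/{tag}.npz')
def cloud(z):
    K,T,d=z['K'],z['T'],z['d'];v,u=np.mgrid[:d.shape[0],:d.shape[1]]
    P=np.stack([(u-K[0,2])/K[0,0]*d,(v-K[1,2])/K[1,1]*d,d],-1)
    W=P@T[:3,:3].T+T[:3,3];W[d==0]=np.nan;return W
def pts(tag,px):
    W=cloud(load(tag))
    for u,v in px: print((u,v),np.round(np.nanmedian(W[v-1:v+2,u-1:u+2].reshape(-1,3),0),1))
E
python3 -c "
from h import *
p,d=snap('top','top0');q,d=snap('side','side0')
s=arm.state();print(s)
"
```

```text
pics
{'t': 0.1, 'q': array([-1.13199961e+00,  2.38716087e-01, -1.41720509e-02,  1.31919729e+00,
       -5.58205487e-06,  1.57079281e+00]), 'dq': array([-0.00034552, -0.00156915,  0.00119214,  0.00109362, -0.00016809,
        0.00106218]), 'joint_efforts': array([ 6.54415726e-04, -5.39722574e+01,  3.46996629e+01,  1.34607995e-02,
        4.93568518e-05, -1.45165262e-05]), 'tcp_pos': array([ 222.89536105, -474.94511092,  247.74354582]), 'tool_rot': array([ 9.76027983e-01,  2.17644115e-01, -1.43004269e-04, -6.28491192e-04]), 'ft_force': array([-0.59917587,  0.11394104, -0.09862318]), 'wrist_torque': array([-0.01435238, -0.0214476 , -0.0237703 ]), 'gripper_force': 0.0, 'gripper_width': 85.91906641984728}
```

View pics/top0.png

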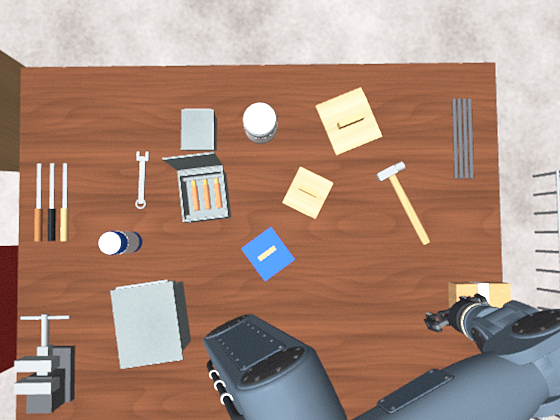

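View pics/side0.png

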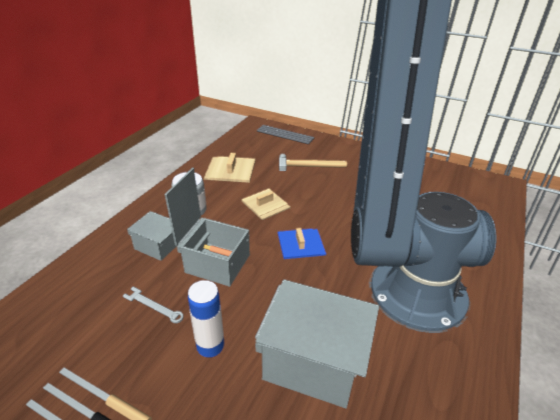

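The top view shows the open case near (203,194) with its lid raised at its upper edge, about (193,160). The small wooden cover is at (307,192), the spray can at (115,243) and the tin at (260,120). Next I measure positions.

```bash
python3 -c "
from h import *
z=load('top0');print(z['T'].round(3),z['K'].round(1))
pts('top0',[(307,192),(285,200),(330,187),(203,193),(179,178),(184,221),(229,214),(190,158),(222,160),(165,157),(260,120),(112,243),(141,180),(200,130)])
p=z['p'][:,:,::-1][90:270,130:350];cv2.imwrite('pics/c0.png',cv2.resize(p,None,fx=3.6,fy=3.3,interpolation=3))
W=cloud(z)
# cover: yellowish pixels in roi, split by height
sub=W[155:230,270:345].reshape(-1,3);c=z['p'][155:230,270:345].reshape(-1,3).astype(int)
m=(c[:,0]>150)&(c[:,1]>120)
b=sub[m];top=b[(b[:,2]<20)];h=b[b[:,2]>25]
print(len(top),len(h),np.percentile(b[:,2],[5,25,50,75,95]))
print(cv2.minAreaRect(top[:,:2].astype(np.float32)),cv2.minAreaRect(h[:,:2].astype(np.float32)) if len(h) else 0)
"
```

```text
[[-1.100000e-02 -9.990000e-01  4.400000e-02  4.123250e+02]
 [-1.000000e+00  1.100000e-02 -3.000000e-03 -4.623200e+01]
 [ 3.000000e-03 -4.400000e-02 -9.990000e-01  1.368338e+03]
 [ 0.000000e+00  0.000000e+00  0.000000e+00  1.000000e+00]] [[440.7   0.  275.1]
 [  0.  440.7 215.1]
 [  0.    0.    1. ]]
(307, 192) [ 539.5 -148.4   36. ]
(285, 200) [518.1 -82.1   6.9]
(330, 187) [ 556.8 -222.2    7.1]
(203, 193) [542.2 172.    7.3]
(179, 178) [578.7 226.9  95.3]
(184, 221) [453.6 212.7  96.1]
(229, 214) [474.2  86.2  60. ]
(190, 158) [610.6 166.9 242.8]
(222, 160) [645.7 112.8   2.2]
(165, 157) [657.5 287.7   2.6]
(260, 120) [740.6 -10.4 119.9]
(112, 243) [394.  385.6 192.2]
(141, 180) [584.6 364.3   9.4]
(200, 130) [723.  169.5  74.5]
1473 100 [nan nan nan nan nan]
((565.7803955078125, -164.2753448486328), (117.01516723632812, 236.77365112304688), 62.73625183105469) ((542.8016967773438, -153.79971313476562), (58.33335876464844, 14.545360565185547), 65.07349395751953)
```

View pics/c0.png

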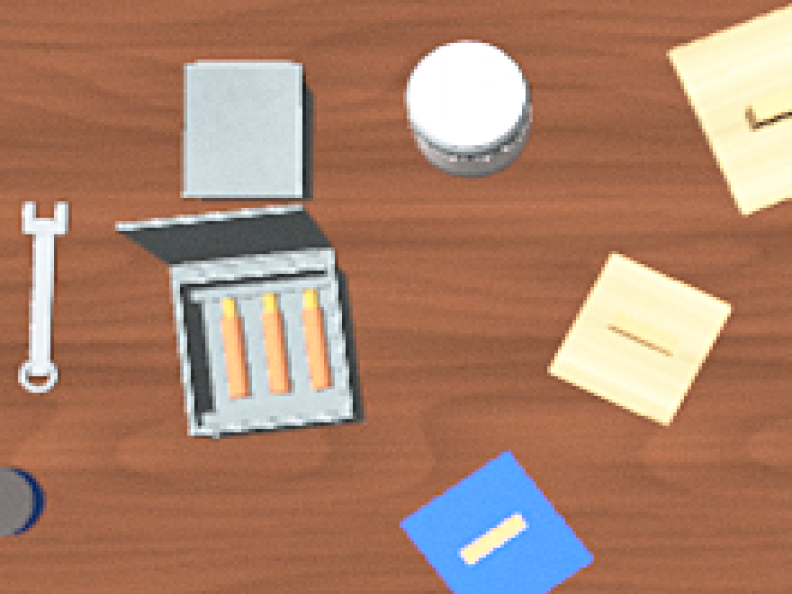

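Request:
play_rows(
  claw=[0.085, 0.085, 0.085, 0.085, 0.085],
  slide=[
    [0.034, 0.034, 0],
    [0.068, 0.068, 0],
    [0.102, 0.102, 0],
    [0.136, 0.136, 0],
    [0.17, 0.17, 0],
  ],
  delta_rot=[
    [0, 0, 8],
    [0, 0, 16],
    [0, 0, 24],
    [0, 0, 32],
    [0, 0, 40],
  ],
)

```text
t: 0.6
tcp_pos: [393.9, -303.7, 248.1]
tool_rot: [0.841, 0.541, -0.0, -0.0]
ft_force: [1.0, -0.9, 0.4]
gripper_width: 85.1
gripper_force: 0.0
```

Request:
play_rows(
  claw=[0.085, 0.085, 0.085, 0.085, 0.085],
  slide=[
    [0.034, 0.034, 0],
    [0.068, 0.068, 0],
    [0.102, 0.102, 0],
    [0.136, 0.136, 0],
    [0.15, 0.152, 0],
  ],
  delta_rot=[
    [0, 0, 0],
    [0, 0, 0],
    [0, 0, 0],
    [0, 0, 0],
    [0, 0, 0],
  ],
)

```text
t: 1.1
tcp_pos: [545.3, -150.3, 247.6]
tool_rot: [0.842, 0.539, 0.0, -0.0]
ft_force: [-0.1, -0.5, -0.8]
gripper_width: 84.7
gripper_force: 0.0
```

```bash
python3 -c "
from h import *
print(arm.camera_params('wrist')['T_tool_cam'].round(2) if hasattr(arm.camera_params('wrist')['T_tool_cam'],'round') else arm.camera_params('wrist'))
snap('wrist','w1');s=arm.state();print(s['t'],s['q'],s['tcp_pos'],R.from_quat(s['tool_rot']).as_matrix().round(2))
W=cloud(load('w1'));print(np.nanpercentile(W[...,2],[5,50,95]))
"
```

```text
[[   0.     -0.95   -0.31   79.65]
 [   1.      0.      0.      0.93]
 [  -0.     -0.31    0.95 -125.89]
 [   0.      0.      0.      1.  ]]
1.15 [-2.67461775e-01  3.09864840e-01  8.41938227e-02  1.34551308e+00
  1.41397723e-03  1.73354498e+00] [ 546.10330964 -149.22239741  247.35188126] [[ 0.42  0.91 -0.  ]
 [ 0.91 -0.42  0.  ]
 [ 0.   -0.   -1.  ]]
[ -0.87001993   0.81082007 310.87360494]
```

View pics/w1.png

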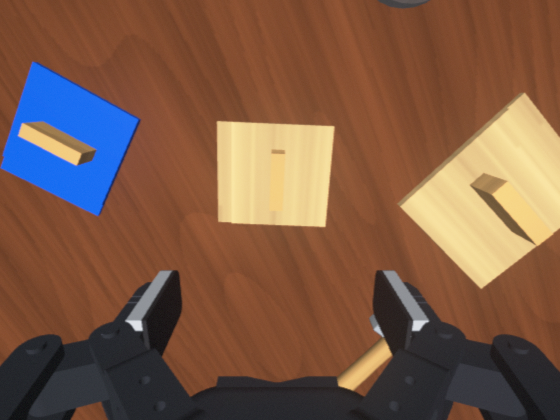

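The wrist view shows the plain wooden cover (corners (218,122), (334,127), (326,227), (218,222)). Its tongue strip is on the left at u 218–232, so the cover's +x is the tool's +y. I'll measure it precisely.

```bash
python3 -c "
from h import *
z=load('w1');W=cloud(z)[110:240,205:350].reshape(-1,3)
b=W[(W[:,2]>3.0)];
def o(n,c,f):
    r=cv2.minAreaRect(c[:,:2].astype(np.float32));print(n,len(c),np.round(r[0],1),np.round(r[1],1),round(r[2],1),np.median(c[:,2]))
o('all',b[b[:,2]<15],0);o('board',b[(b[:,2]>6.5)&(b[:,2]<15)],0);o('handle',b[b[:,2]>34],0)
print(np.histogram(b[:,2],bins=range(3,45)))
"
```

```text
all 10482 [ 551.8 -153.8] [114.6 147.8] 63.0 8.075027030856774
board 9068 [ 542.3 -148.9] [114.4 123.9] 62.8 8.224638503192864
handle 788 [ 545.5 -150.2] [60.1 14. ] 62.9 38.24691546300099
(array([  82,  478,  638,  629, 3107, 4201, 1257,   83,    0,    2,    1,
          4,    4,    2,    0,    0,    2,    2,    4,    4,    1,    1,
          0,    1,    2,    5,    3,    1,    2,    0,    1,    1,    7,
         33,  250,  378,  111,    8,    0,    0,    0]), array([ 3,  4,  5,  6,  7,  8,  9, 10, 11, 12, 13, 14, 15, 16, 17, 18, 19,
       20, 21, 22, 23, 24, 25, 26, 27, 28, 29, 30, 31, 32, 33, 34, 35, 36,
       37, 38, 39, 40, 41, 42, 43, 44]))
```

Request:
play_rows(
  claw=[0.06, 0.05, 0.045, 0.045, 0.045],
  slide=[
    [0.002, 0.003, -0.045],
    [0.002, 0.003, -0.09],
    [0.002, 0.003, -0.135],
    [0.002, 0.003, -0.16],
    [0.002, 0.003, -0.16],
  ],
  delta_rot=[
    [0, 0, -2.4],
    [0, 0, -2.4],
    [0, 0, -2.4],
    [0, 0, -2.4],
    [0, 0, -2.4],
  ],
  newtons=60,
)

```text
t: 1.65
tcp_pos: [542.2, -149.6, 84.6]
tool_rot: [0.854, 0.521, -0.003, -0.003]
ft_force: [-1.7, 0.2, 1.2]
gripper_width: 45.1
gripper_force: 0.0
```

```bash
python3 -c "
from h import *
s=arm.state();print(s['tcp_pos'],s['dq'].round(3),R.from_quat(s['tool_rot']).as_matrix().round(3))"
```

```text
[ 542.15803161 -149.6235066    84.55385263] [-0.    -0.048  0.085  0.073  0.001  0.002] [[ 0.458  0.889 -0.007]
 [ 0.889 -0.458  0.002]
 [-0.002 -0.007 -1.   ]]
```

Request:
play_rows(
  claw=[0.045, 0.045, 0.045, 0.045, 0.045],
  slide=[
    [0, 0, -0.02],
    [0, 0, -0.04],
    [0, 0, -0.055],
    [0, 0, -0.059],
    [0, 0, -0.059],
  ],
  delta_rot=[
    [0, 0, 0],
    [0, 0, 0],
    [0, 0, 0],
    [0, 0, 0],
    [0, 0, 0],
  ],
)

```text
t: 2.15
tcp_pos: [545.4, -150.5, 30.1]
tool_rot: [0.854, 0.521, 0.0, 0.0]
ft_force: [0.2, 0.4, 0.6]
gripper_width: 44.6
gripper_force: 0.0
```

Request:
play_rows(
  claw=[0.0, 0.0, 0.0, 0.0, 0.0],
  slide=[
    [0, 0, 0],
    [0, 0, 0],
    [0, 0, 0],
    [0, 0, 0],
    [0, 0, 0],
  ],
  delta_rot=[
    [0, 0, 0],
    [0, 0, 0],
    [0, 0, 0],
    [0, 0, 0],
    [0, 0, 0],
  ],
)

```text
t: 2.65
tcp_pos: [545.8, -150.5, 30.6]
tool_rot: [0.854, 0.521, 0.001, 0.001]
ft_force: [-0.5, -0.2, 6.5]
gripper_width: 12.9
gripper_force: 59.5
```

Request:
play_rows(
  claw=[0.0, 0.0, 0.0, 0.0, 0.0],
  slide=[
    [0, 0, 0.02],
    [0, 0, 0.06],
    [0, 0.0, 0.105],
    [0, 0, 0.15],
    [0, 0.0, 0.195],
  ],
  delta_rot=[
    [0, 0, 0],
    [0, 0, 0],
    [0, 0, 6],
    [0, 0, 14],
    [0, 0, 20],
  ],
)

```text
t: 3.15
tcp_pos: [544.6, -150.1, 226.6]
tool_rot: [0.749, 0.663, 0.0, 0.0]
ft_force: [1.6, -1.0, -1.0]
gripper_width: 12.7
gripper_force: 58.7
```

Request:
play_rows(
  claw=[0.0, 0.0, 0.0, 0.0, 0.0],
  slide=[
    [0, 0.03, 0.035],
    [0, 0.07, 0.06],
    [-0.005, 0.115, 0.08],
    [-0.009, 0.16, 0.095],
    [-0.009, 0.204, 0.095],
  ],
  delta_rot=[
    [0, 0, 6],
    [0, 0, 13],
    [0, 0, 13],
    [0, 0, 13],
    [0, 0, 13],
  ],
)

```text
t: 3.65
tcp_pos: [536.0, 55.4, 322.2]
tool_rot: [0.671, 0.742, 0.002, 0.001]
ft_force: [1.2, -0.2, -1.8]
gripper_width: 12.8
gripper_force: 58.7
```

Request:
play_rows(
  claw=[0.0, 0.0, 0.0, 0.0, 0.0],
  slide=[
    [0, 0, 0],
    [0, 0, 0],
    [0, 0, 0],
    [0, 0, 0],
    [0, 0, 0],
  ],
  delta_rot=[
    [0, 0, 0],
    [0, 0, 0],
    [0, 0, 0],
    [0, 0, 0],
    [0, 0, 0],
  ],
)

```text
t: 4.15
tcp_pos: [536.0, 52.7, 319.2]
tool_rot: [0.671, 0.741, -0.0, -0.0]
ft_force: [-0.0, -0.1, -1.1]
gripper_width: 12.7
gripper_force: 58.7
```

```bash
python3 -c "
from h import *
s=arm.state();print(s['tcp_pos'],s['q'],s['tool_rot'],s['ft_force'],s['gripper_width'])
snap('wrist','w2')
a=load('w2');W=cloud(a);print(np.nanpercentile(W[10,:,2],[5,50,95]))"
```

```text
[536.04178173  52.6671109  319.16138214] [ 9.79704549e-02  2.50369663e-01  1.82588516e-01  1.50343402e+00
 -6.11771811e-05  1.57034204e+00] [ 6.71466323e-01  7.41035042e-01 -1.75672311e-04 -1.18030304e-04] [-0.02199689 -0.08869177 -1.14904328] 12.664926503343517
[ -0.91501946   1.57452603 241.17690021]
```

View pics/w2.png

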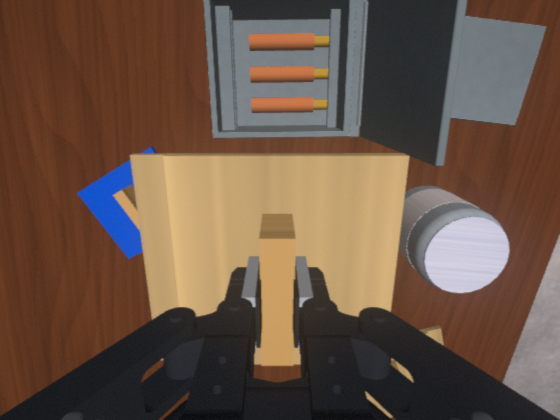

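The held cover is square in the grip, with its tongue at left (u 133–165). The case rim's near side runs from (213,136) to (358,135), and the lid stands at the right. I'll fit the case pose from the depth.

```bash
python3 -c "
from h import *
z=load('w2');W=cloud(z);d=z['d']
sub=W[0:142,200:365];r=sub[(sub[...,2]>93)&(sub[...,2]<100)]
print('rim',len(r),np.median(r[:,2]))
th=np.deg2rad(6)
for it in range(4):
    c,s=np.cos(th),np.sin(th);L=np.c_[r[:,:2]@[c,s],r[:,:2]@[-s,c]]
    x0,x1=np.percentile(L[:,0],[0.5,99.5]);y0=np.percentile(L[:,1],0.5)
    xm=L[(L[:,0]<x0+4.5)]
    # fit -x outer wall strip line (points within wall)
    A=np.polyfit(xm[:,1],xm[:,0],1);
    ym=L[(L[:,1]<y0+4.5)&(L[:,0]>x0+8)&(L[:,0]<x0+130)];B=np.polyfit(ym[:,0],ym[:,1],1)
    print(np.rad2deg(th),x0,x1,x1-x0,y0,'slopes deg',np.rad2deg(-A[0]),np.rad2deg(B[0]),len(xm),len(ym), xm[:,0].mean(),ym[:,1].mean())
    th+=(-A[0]*len(xm)+B[0]*len(ym))/(len(xm)+len(ym))
cx=x0+70;cy=y0+66;c,s=np.cos(th),np.sin(th)
print('case centre',c*cx-s*cy,s*cx+c*cy,np.rad2deg(th))
# held cover: local frame
t=z['T'];s_=W[145:330,125:420].reshape(-1,3);h=s_[(s_[:,2]>270)&(s_[:,2]<330)]
print(np.histogram(h[:,2],bins=range(270,332,3)))
bt=h[h[:,2]<310]
L=np.c_[bt[:,:2]@[c,s],bt[:,:2]@[-s,c]]
print('cover x',np.percentile(L[:,0],[.5,99.5])-(536.0*c+52.7*s),'ymax',np.percentile(L[:,1],99.5)-(-536*s+52.7*c))
hd=h[h[:,2]>315];print(len(hd),np.median(hd[:,2]) if len(hd) else 0)
pb=np.polyfit(L[:,0],bt[:,2],1);print('board pitch deg',np.rad2deg(np.arctan(pb[0])))
# lid outline
l=W[0:165,355:470].reshape(-1,3);l=l[l[:,2]>110];q=np.c_[l[:,:2]@[c,s]-cx,l[:,:2]@[-s,c]-cy,l[:,2]]
pl=np.polyfit(q[:,2],q[:,0],1);print('lid x vs z',pl,q[:,2].max(),q[:,1].min())
"
```

```text
rim 4072 95.84305402393659
6.000000000000001 473.54004485070215 623.6994235388493 150.15937868814711 40.2528669451863 slopes deg 0.1379558397059439 0.02298145991394344 649 536 475.7802128558157 42.40277185844165
6.085950550618593 473.7126506076672 623.80794514094 150.0952945332728 39.47364455690571 slopes deg 0.11249230480413981 0.02884839247446128 646 545 475.92895933597055 41.62839754130205
6.1601675135086476 473.8502201272266 623.8928439478194 150.04262382059284 38.76260291365984 slopes deg 0.09143432199190374 -0.027733870095802495 648 545 476.07196943189126 40.926276435858654
6.197162049509101 473.9094092003831 623.9334443817714 150.02403518138834 38.38918421026245 slopes deg 0.05449161523481724 -0.013965783544615556 648 546 476.13925638718763 40.58087993633688
case centre 529.3963450789882 162.7085032006711 6.220349025101062
(array([    0,     0,     0,     0,     0,     0,   256,  3110, 20076,
       11052,    62,    86,   142,   216,   251,   272,   295,   319,
        2211,  1468]), array([270, 273, 276, 279, 282, 285, 288, 291, 294, 297, 300, 303, 306,
       309, 312, 315, 318, 321, 324, 327, 330]))
cover x [-64.5923076   59.42078575] ymax 56.40669076579647
4565 326.641385779454
board pitch deg 0.8349197712140719
lid x vs z [-4.16157435e-02  8.97842834e+01] 298.4851273223634 -66.34808869038432
```

```bash
cat >> h.py <<'E'
C0=np.array([529.4,162.7]);YAW=np.deg2rad(6.22);cy_,sy_=np.cos(YAW),np.sin(YAW)
def case(p): d=np.array(p[:2])-C0;return np.array([d@[cy_,sy_],d@[-sy_,cy_],p[2]])
def tcp_for(tx,tz,th,y=0,ox=65.5,oz=30.6):
    a=np.deg2rad(th);x=tx+ox*np.cos(a)-oz*np.sin(a);z=tz+ox*np.sin(a)+oz*np.cos(a)
    return np.array([C0[0]+x*cy_-y*sy_,C0[1]+x*sy_+y*cy_,z])
def now():
    s=arm.state();M=R.from_quat(s['tool_rot']).as_matrix()
    Rc=R.from_euler('z',-YAW).as_matrix()@M
    th=np.rad2deg(np.arctan2(Rc[2,1],Rc[0,1]));yaw=np.rad2deg(np.arctan2(M[1,1],M[0,1]))-6.22
    ox,oz=65.5,30.6;a=np.deg2rad(th);p=case(s['tcp_pos'])
    print('t',round(s['t'],2),'tcp case',p.round(1),'th',th.round(2),'yawerr',yaw.round(2),'roll',np.rad2deg(Rc[2,0]).round(2),'tip',[round(p[0]-ox*np.cos(a)+oz*np.sin(a),1),round(p[2]-ox*np.sin(a)-oz*np.cos(a),1)],'F',s['ft_force'].round(1),'w',round(s['gripper_width'],1),s['gripper_force'])
    return s
def plan(wps):
    s=now();p0=s['tcp_pos'];
    for w in wps: print(w,(tcp_for(*w)-p0).round(1))
E
python3 -c "
from h import *
plan([(-44,110,30),(-44,53,30)])"
```

```text
t 4.2 tcp case [  -5.3 -110.   319.2] th -0.02 yawerr -0.57 roll -0.0 tip [np.float64(-70.8), np.float64(288.6)] F [ 0.5 -0.6 -1. ] w 12.8 58.71901452541351
(-44, 110, 30) [  -9.2  109.7 -149.9]
(-44, 53, 30) [  -9.2  109.7 -206.9]
```

Request:
play_rows(
  claw=[0.0, 0.0, 0.0, 0.0, 0.0],
  slide=[
    [-0.003, 0.03, 0],
    [-0.006, 0.07, 0],
    [-0.0092, 0.1, 0],
    [-0.0092, 0.1097, 0],
    [-0.0092, 0.1097, -0.02],
  ],
  delta_rot=[
    [0, 0, 0.3],
    [0, 0, 0.57],
    [0, 0, 0.57],
    [0.87, -7.95, 0.57],
    [1.73, -15.9, 0.57],
  ],
)

```text
t: 4.7
tcp_pos: [529.5, 165.3, 301.3]
tool_rot: [0.66, 0.738, 0.104, 0.092]
ft_force: [1.6, 0.2, -0.8]
gripper_width: 12.8
gripper_force: 58.9
```

Request:
play_rows(
  claw=[0.0, 0.0, 0.0, 0.0, 0.0],
  slide=[
    [0, 0, -0.03],
    [0, 0, -0.07],
    [0, 0, -0.11],
    [0, 0, -0.13],
    [0, 0, -0.13],
  ],
  delta_rot=[
    [0.76, -6.96, 0],
    [1.52, -13.9, 0],
    [1.52, -13.9, 0],
    [1.52, -13.9, 0],
    [1.52, -13.9, 0],
  ],
)

```text
t: 5.2
tcp_pos: [524.0, 162.0, 166.5]
tool_rot: [0.646, 0.721, 0.187, 0.168]
ft_force: [-0.8, -0.2, -1.1]
gripper_width: 12.7
gripper_force: 59.0
```

Request:
play_rows(
  claw=[0.0, 0.0, 0.0, 0.0, 0.0],
  slide=[
    [0, 0, 0],
    [0, 0, 0],
    [0, 0, 0],
    [0, 0, 0],
    [0, 0, 0],
  ],
  delta_rot=[
    [0, 0, 0],
    [0, 0, 0],
    [0, 0, 0],
    [0, 0, 0],
    [0, 0, 0],
  ],
)

```text
t: 5.7
tcp_pos: [527.4, 163.7, 171.1]
tool_rot: [0.645, 0.72, 0.19, 0.17]
ft_force: [-0.5, -0.1, -1.9]
gripper_width: 12.9
gripper_force: 59.0
```

```bash
python3 -c "
from h import *
plan([(-44,53,30),(-48,52,30),(-58,51,28)])
snap('wrist','w3');snap('side','s3')
a=cv2.resize(load('s3')['p'][160:320,120:320,::-1],None,fx=2,fy=2,interpolation=3);b=cv2.resize(load('w3')['p'][:,:,::-1],(427,320));cv2.imwrite('pics/m3.png',np.hstack([a,b[:,:400]]))
"
```

```text
t 5.7 tcp case [ -1.9   1.2 171.1] th 29.54 yawerr 0.09 roll 0.03 tip [np.float64(-43.8), np.float64(112.2)] F [-0.5 -0.1 -1.9] w 12.9 58.97936224937439
(-44, 53, 30) [ -0.6  -1.2 -58.9]
(-48, 52, 30) [ -4.5  -1.7 -59.9]
(-58, 51, 28) [-12.5  -2.5 -62.3]
```

View pics/m3.png

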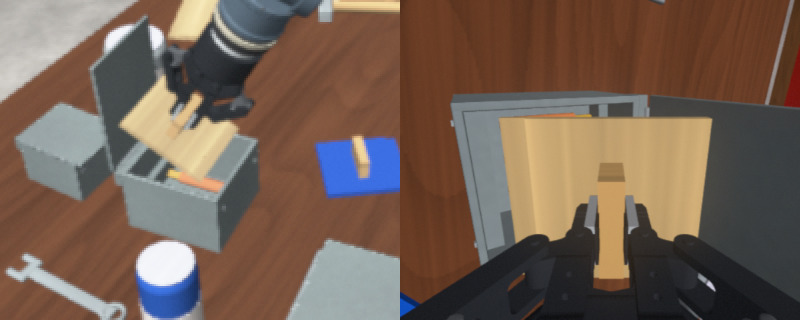

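The left panel shows the tilted cover over the case with its tongue low on the near side. The right panel shows the case's +y rim beyond the cover's edge. Next I check the lateral centring.

```bash
python3 -c "
from h import *
z=load('w3');W=cloud(z);v,u=np.mgrid[:420,:560]
L=np.stack([(W[...,0]-C0[0])*cy_+(W[...,1]-C0[1])*sy_,-(W[...,0]-C0[0])*sy_+(W[...,1]-C0[1])*cy_,W[...,2]],-1)
m=(abs(L[...,2]-96)<2.5)&(L[...,1]>50)&(L[...,1]<80)&(abs(L[...,0])<70)
r=L[m];print('rim +y',len(r),np.percentile(r[:,1],[0.5,50,99.5]))
for xx in (-50,-20,0,20):
  k=r[abs(r[:,0]-xx)<8];print(xx,len(k),np.percentile(k[:,1],[1,99]) if len(k)>5 else 0)
m=(abs(L[...,2]-96)<2.5)&(L[...,0]<-60)&(L[...,0]>-80);r=L[m];print('rim -x',len(r),np.percentile(r[:,0],[1,99]))
m=(u>135)&(u<280)&(v>140)&(v<300)&(L[...,2]>105)&(L[...,2]<200);k=L[m];print('cover ymax',np.percentile(k[:,1],[99,99.8]),'min x',np.percentile(k[:,0],[.2,1]),'z there',np.percentile(k[:,2],[.2,1]))
"
```

```text
rim +y 3252 [50.34839351 62.18900415 65.52589999]
-50 456 [59.45695787 65.46464616]
-20 354 [59.51658464 65.47202398]
0 307 [59.53364348 65.50527627]
20 265 [59.53359234 65.50072575]
rim -x 2988 [-69.99373711 -60.98360876]
cover ymax [57.25171104 57.36932879] min x [-45.78237572 -45.13141434] z there [115.75624599 116.62946604]
```

Request:
play_rows(
  claw=[0.0, 0.0, 0.0, 0.0, 0.0],
  slide=[
    [-0.001, -0.001, -0.015],
    [-0.001, -0.001, -0.035],
    [-0.001, -0.001, -0.05],
    [-0.001, -0.001, -0.059],
    [-0.001, -0.001, -0.059],
  ],
  delta_rot=[
    [0.05, -0.45, 0],
    [0.05, -0.45, 0],
    [0.05, -0.45, 0],
    [0.05, -0.45, 0],
    [0.05, -0.45, 0],
  ],
)

```text
t: 6.3
tcp_pos: [525.3, 162.3, 110.1]
tool_rot: [0.644, 0.72, 0.192, 0.172]
ft_force: [0.2, -0.1, -0.8]
gripper_width: 12.5
gripper_force: 59.2
```

Request:
play_rows(
  claw=[0.0, 0.0, 0.0, 0.0, 0.0],
  slide=[
    [0, 0, 0],
    [0, 0, 0],
    [0, 0, 0],
    [0, 0, 0],
    [0, 0, 0],
  ],
  delta_rot=[
    [0, 0, 0],
    [0, 0, 0],
    [0, 0, 0],
    [0, 0, 0],
    [0, 0, 0],
  ],
)

```text
t: 6.8
tcp_pos: [526.1, 162.6, 111.8]
tool_rot: [0.644, 0.72, 0.193, 0.172]
ft_force: [-0.2, -0.4, -0.7]
gripper_width: 13.0
gripper_force: 59.2
```

```bash
python3 -c "
from h import *
plan([(-50,52,30),(-56,51,28),(-59,51,24),(-60.5,51,18),(-61.5,51,13)])
"
```

```text
t 6.8 tcp case [ -3.2   0.2 111.8] th 29.97 yawerr 0.1 roll 0.03 tip [np.float64(-44.7), np.float64(52.5)] F [-0.2 -0.4 -0.7] w 13.0 59.155919551849365
(-50, 52, 30) [-5.3 -0.8 -0.5]
(-56, 51, 28) [-9.2 -1.2 -3. ]
(-59, 51, 24) [-8.3 -1.1 -6.2]
(-60.5, 51, 18) [ -4.4  -0.7 -11.4]
(-61.5, 51, 13) [ -1.3  -0.4 -16.2]
```

Request:
play_rows(
  claw=[0.0, 0.0, 0.0, 0.0, 0.0],
  slide=[
    [-0.0025, -0.0003, 0],
    [-0.0053, -0.0006, -0.0005],
    [-0.007, -0.0008, -0.0015],
    [-0.0092, -0.001, -0.003],
    [-0.0092, -0.001, -0.003],
  ],
  delta_rot=[
    [0, 0, 0],
    [0, 0, 0],
    [-0.11, 0.99, 0],
    [-0.22, 1.99, 0],
    [-0.22, 1.99, 0],
  ],
)

```text
t: 7.3
tcp_pos: [517.1, 161.7, 108.6]
tool_rot: [0.647, 0.723, 0.18, 0.161]
ft_force: [-1.0, 0.2, -0.6]
gripper_width: 12.6
gripper_force: 59.2
```

```bash
python3 -c "
from h import *
plan([(-56,51,28),(-59,51,24),(-60.5,51,18),(-61.5,51,13)])
"
```

```text
t 7.3 tcp case [-12.4   0.3 108.6] th 27.9 yawerr 0.1 roll 0.03 tip [np.float64(-55.9), np.float64(50.9)] F [-1.   0.2 -0.6] w 12.6 59.16511595249176
(-56, 51, 28) [-0.1 -0.3  0.2]
(-59, 51, 24) [ 0.8 -0.2 -3. ]
(-60.5, 51, 18) [ 4.7  0.2 -8.2]
(-61.5, 51, 13) [  7.8   0.5 -13. ]
```

Request:
play_rows(
  claw=[0.0, 0.0, 0.0, 0.0, 0.0],
  slide=[
    [0.0004, 0, -0.0015],
    [0.0008, 0.0, -0.003],
    [0.0027, 0.0002, -0.0055],
    [0.0047, 0.0003, -0.0082],
    [0.0047, 0.0003, -0.0082],
  ],
  delta_rot=[
    [-0.22, 1.99, 0],
    [-0.43, 3.98, 0],
    [-0.75, 6.9, 0],
    [-1.08, 9.9, 0],
    [-1.08, 9.9, 0],
  ],
)

```text
t: 7.8
tcp_pos: [523.3, 162.2, 100.5]
tool_rot: [0.659, 0.736, 0.117, 0.104]
ft_force: [-0.1, 0.6, -1.2]
gripper_width: 12.7
gripper_force: 59.0
```

```bash
python3 -c "
from h import *
plan([(-60.5,51,18),(-61.5,51,13),(-62.3,51,8),(-62.3,51,4),(-62.3,51,0)])
"
```

```text
t 7.8 tcp case [ -6.1   0.2 100.5] th 18.0 yawerr 0.07 roll 0.05 tip [np.float64(-58.9), np.float64(51.2)] F [-0.1  0.6 -1.2] w 12.7 59.033973813056946
(-60.5, 51, 18) [-1.5 -0.3 -0.2]
(-61.5, 51, 13) [ 1.5  0.  -5. ]
(-62.3, 51, 8) [  4.4   0.3 -10.1]
(-62.3, 51, 4) [  7.    0.6 -14.4]
(-62.3, 51, 0) [  9.3   0.8 -18.9]
```

Request:
play_rows(
  claw=[0.0, 0.0, 0.0, 0.0, 0.0],
  slide=[
    [-0.001, -0.0002, -0.002],
    [0.0005, 0.0, -0.005],
    [0.002, 0.0002, -0.0075],
    [0.0035, 0.0003, -0.0101],
    [0.0035, 0.0003, -0.0101],
  ],
  delta_rot=[
    [-0.22, 1.99, 0],
    [-0.54, 4.97, 0],
    [-0.81, 7.46, 0],
    [-1.08, 9.94, 0],
    [-1.08, 9.94, 0],
  ],
)

```text
t: 8.3
tcp_pos: [526.3, 162.3, 89.9]
tool_rot: [0.666, 0.743, 0.053, 0.046]
ft_force: [5.3, 0.5, 0.5]
gripper_width: 12.7
gripper_force: 59.9
```

```bash
python3 -c "
from h import *
plan([(-62.3,51,8),(-62.5,50.5,4),(-62.5,50.5,0)])
"
```

```text
t 8.3 tcp case [-3.1 -0.1 89.9] th 8.05 yawerr 0.07 roll 0.05 tip [np.float64(-63.7), np.float64(50.4)] F [5.3 0.5 0.5] w 12.7 59.94881272315979
(-62.3, 51, 8) [1.4 0.2 0.5]
(-62.5, 50.5, 4) [ 3.8  0.5 -4.3]
(-62.5, 50.5, 0) [ 6.1  0.7 -8.8]
```

Request:
play_rows(
  claw=[0.0, 0.0, 0.0, 0.0, 0.0],
  slide=[
    [0.002, 0.0002, -0.002],
    [0.0037, 0.0004, -0.0043],
    [0.005, 0.0005, -0.0066],
    [0.006, 0.0006, -0.0088],
    [0.006, 0.0006, -0.0088],
  ],
  delta_rot=[
    [-0.22, 1.99, 0],
    [-0.43, 3.98, 0],
    [-0.65, 5.96, 0],
    [-0.87, 8.0, 0],
    [-0.87, 8.0, 0],
  ],
)

```text
t: 8.8
tcp_pos: [531.2, 162.7, 80.8]
tool_rot: [0.667, 0.745, 0.0, -0.001]
ft_force: [0.4, -0.6, -1.6]
gripper_width: 13.0
gripper_force: 59.9
```

```bash
python3 -c "
from h import *
plan([(-62.5,50.5,0)])
"
```

```text
t 8.8 tcp case [ 1.8 -0.2 80.8] th -0.04 yawerr 0.09 roll 0.06 tip [np.float64(-63.7), np.float64(50.2)] F [ 0.4 -0.6 -1.6] w 13.0 59.933722615242004
(-62.5, 50.5, 0) [1.2 0.3 0.3]
```

Request:
play_rows(
  claw=[0.0, 0.0, 0.0, 0.0, 0.0],
  slide=[
    [0.0007, 0, -0.0007],
    [0.0007, 0, -0.0012],
    [0.0007, 0, -0.0016],
    [0.0007, 0, -0.0016],
    [0.0007, 0, -0.0016],
  ],
  delta_rot=[
    [0, 0, 0],
    [0, 0, 0],
    [0, 0, 0],
    [0, 0, 0],
    [0, 0, 0],
  ],
)

```text
t: 9.3
tcp_pos: [531.1, 162.7, 80.6]
tool_rot: [0.667, 0.745, 0.001, -0.0]
ft_force: [-3.2, -0.9, 6.3]
gripper_width: 12.7
gripper_force: 61.1
```

```bash
python3 -c "
from h import *
now()
snap('wrist','w4')
W=cloud(load('w4'));L=np.stack([(W[...,0]-C0[0])*cy_+(W[...,1]-C0[1])*sy_,-(W[...,0]-C0[0])*sy_+(W[...,1]-C0[1])*cy_,W[...,2]],-1)
m=(L[...,2]>48)&(L[...,2]<75)&(abs(L[...,0])<58)&(L[...,1]>33)&(L[...,1]<56);k=L[m]
for a in range(-56,58,8):
  j=k[abs(k[:,0]-a)<4];print(a,len(j),np.median(j[:,2]).round(1) if len(j) else '')
"
```

```text
t 9.3 tcp case [ 1.7 -0.2 80.6] th 0.04 yawerr 0.11 roll 0.08 tip [np.float64(-63.8), np.float64(49.9)] F [-3.2 -0.9  6.3] w 12.7 61.13939344882965
-56 763 68.2
-48 1116 58.6
-40 750 58.2
-32 756 58.3
-24 766 58.3
-16 764 58.3
-8 758 58.3
0 772 58.3
8 747 58.3
16 759 58.3
24 756 58.3
32 764 58.3
40 764 58.3
48 755 58.4
56 579 58.3
```

The cover lies flat: its top is at 58.3 mm over its whole length, and the lip is over the tongue. I'll release it and go round behind the lid.

Request:
play_rows(
  claw=[0.04, 0.04, 0.04, 0.04, 0.04],
  slide=[
    [0, 0, 0.001],
    [0, 0, 0.001],
    [0, 0, 0.001],
    [0, 0, 0.001],
    [0, 0, 0.006],
  ],
  delta_rot=[
    [0, 0, 0],
    [0, 0, 0],
    [0, 0, 0],
    [0, 0, 0],
    [0, 0, 0],
  ],
)

```text
t: 9.85
tcp_pos: [531.2, 162.6, 85.2]
tool_rot: [0.667, 0.745, -0.001, -0.001]
ft_force: [0.1, 0.3, -0.4]
gripper_width: 40.2
gripper_force: 0.0
```

Request:
play_rows(
  claw=[0.04, 0.04, 0.04, 0.04, 0.04],
  slide=[
    [0, 0, 0.02],
    [0, 0, 0.06],
    [0, 0, 0.1],
    [0, 0, 0.148],
    [0, 0, 0.19],
  ],
  delta_rot=[
    [0, 0, 0],
    [0, 0, 0],
    [0, 0, 0],
    [0, 0, 0],
    [0, 0, 0],
  ],
)

```text
t: 10.35
tcp_pos: [531.6, 162.7, 278.4]
tool_rot: [0.667, 0.745, 0.0, -0.001]
ft_force: [0.1, 0.9, -0.6]
gripper_width: 40.1
gripper_force: 0.0
```

Request:
play_rows(
  claw=[0.0, 0.0, 0.0, 0.0, 0.0],
  slide=[
    [0, 0, 0.04],
    [0, 0, 0.055],
    [0.03, 0.003, 0.055],
    [0.075, 0.008, 0.055],
    [0.114, 0.0125, 0.055],
  ],
  delta_rot=[
    [0, 0, 0],
    [0, 0, 0],
    [0, 0, 0],
    [0, 0, 0],
    [0, 0, 0],
  ],
)

```text
t: 10.85
tcp_pos: [647.1, 175.4, 331.7]
tool_rot: [0.667, 0.745, 0.001, -0.0]
ft_force: [0.6, 1.1, 0.3]
gripper_width: 0.0
gripper_force: 0.0
```

```bash
python3 -c "
from h import *
now()
snap('wrist','w5');snap('side','s5');snap('top','t5')
W=cloud(load('t5'));L=np.stack([(W[...,0]-C0[0])*cy_+(W[...,1]-C0[1])*sy_,-(W[...,0]-C0[0])*sy_+(W[...,1]-C0[1])*cy_,W[...,2]],-1)
k=L[(L[...,2]>240)&(L[...,2]<270)&(abs(L[...,1])<70)&(L[...,0]>50)&(L[...,0]<100)];print('lid edge',len(k),np.percentile(k,[5,50,95],0) if len(k) else '')
a=cv2.resize(load('s5')['p'][120:300,110:310,::-1],None,fx=2,fy=2,interpolation=3);b=cv2.resize(load('w5')['p'][:,:,::-1],(400,360));cv2.imwrite('pics/m5.png',np.hstack([a,b]))
"
```

```text
t 10.85 tcp case [ 1.183e+02 -2.000e-01  3.317e+02] th 0.03 yawerr 0.1 roll 0.09 tip [np.float64(52.8), np.float64(301.0)] F [0.6 1.1 0.3] w 0.0 0.0
lid edge 103 [[ 80.65443359 -66.71486856 241.62675823]
 [ 81.87168917 -35.84802449 258.21335455]
 [ 85.82300211  -5.18642752 265.16195376]]
```

View pics/m5.png

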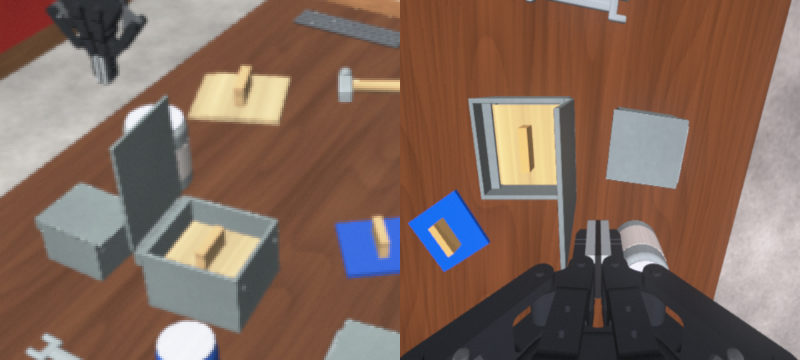

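The side view shows the cover flat in the case and the lid upright, with the gripper beyond it. I'll lower the closed fingers behind the lid.

Request:
play_rows(
  claw=[0.0, 0.0, 0.0, 0.0, 0.0],
  slide=[
    [0, 0, -0.025],
    [0, 0, -0.05],
    [0, 0, -0.063],
    [0, 0, -0.063],
    [0, 0, -0.063],
  ],
  delta_rot=[
    [0, 0, 0],
    [0, 0, 0],
    [0, 0, 0],
    [0, 0, 0],
    [0, 0, 0],
  ],
)

```text
t: 11.5
tcp_pos: [645.0, 175.2, 269.0]
tool_rot: [0.667, 0.745, 0.0, -0.001]
ft_force: [0.3, -0.8, 0.6]
gripper_width: 0.1
gripper_force: 0.0
```

Request:
play_rows(
  claw=[0.0, 0.0, 0.0, 0.0, 0.0],
  slide=[
    [-0.006, -0.0007, 0],
    [-0.01, -0.0011, 0],
    [-0.014, -0.0015, 0],
    [-0.018, -0.002, 0],
    [-0.022, -0.0024, 0],
  ],
  delta_rot=[
    [0, 0, 0],
    [0, 0, 0],
    [0, 0, 0],
    [0, 0, 0],
    [0, 0, 0],
  ],
)

```text
t: 12.0
tcp_pos: [623.9, 172.9, 268.4]
tool_rot: [0.667, 0.745, 0.001, -0.0]
ft_force: [2.0, 0.5, 2.8]
gripper_width: 0.2
gripper_force: 1.7
```

```bash
cat >> h.py <<'E'
def lidplan(phis,r=150,hw=12,tip=17):
    s=now();p0=s['tcp_pos']
    for f in phis:
        a=np.deg2rad(f);x=80-r*np.cos(a)+5*np.sin(a)+hw;z=96.5+r*np.sin(a)+5*np.cos(a)+tip
        print(f,np.round([x,z],1),(np.array([C0[0]+x*cy_,C0[1]+x*sy_,z])-p0).round(1))
def lidang(tag):
    W=cloud(load(tag));L=np.stack([(W[...,0]-C0[0])*cy_+(W[...,1]-C0[1])*sy_,-(W[...,0]-C0[0])*sy_+(W[...,1]-C0[1])*cy_,W[...,2]],-1);return L
E
python3 -c "
from h import *
lidplan([90,85,80,75,70])"
```

```text
t 12.0 tcp case [ 9.510e+01 -1.000e-01  2.684e+02] th 0.04 yawerr 0.09 roll 0.09 tip [np.float64(29.6), np.float64(237.7)] F [2.  0.5 2.8] w 0.2 1.7115428298711777
90 [ 97.  263.5] [ 1.9  0.3 -4.9]
85 [ 83.9 263.4] [-11.1  -1.2  -5. ]
80 [ 70.9 262.1] [-24.1  -2.6  -6.3]
75 [ 58.  259.7] [-36.9  -4.   -8.7]
70 [ 45.4 256.2] [-49.4  -5.3 -12.2]
```

Request:
play_rows(
  claw=[0.0, 0.0, 0.0, 0.0, 0.0],
  slide=[
    [-0.006, -0.0006, -0.003],
    [-0.0115, -0.0012, -0.005],
    [-0.018, -0.0019, -0.0055],
    [-0.024, -0.0026, -0.0063],
    [-0.03, -0.0033, -0.0075],
  ],
  delta_rot=[
    [0, 0, 0],
    [0, 0, 0],
    [0, 0, 0],
    [0, 0, 0],
    [0, 0, 0],
  ],
)

```text
t: 12.5
tcp_pos: [593.1, 169.5, 260.0]
tool_rot: [0.667, 0.745, -0.0, -0.001]
ft_force: [2.4, -0.1, 1.1]
gripper_width: -0.1
gripper_force: 1.2
```

```bash
python3 -c "
from h import *
lidplan([78,75,72,69,66,63])
snap('side','s6')
from h import *
L=lidang('s6')
k=L[(L[...,2]>105)&(abs(L[...,1])<60)&(L[...,0]>-20)&(L[...,0]<90)&(L[...,2]<235)]
print(len(k));h=np.rad2deg(np.arctan2(k[:,2]-96.5,80-k[:,0]));print(np.percentile(h,[10,30,50,70,90]))"
```

```text
t 12.5 tcp case [ 6.4e+01 -1.0e-01  2.6e+02] th -0.09 yawerr 0.09 roll 0.08 tip [np.float64(-1.5), np.float64(229.5)] F [ 2.4 -0.1  1.1] w -0.1 1.1654245108366013
78 [ 65.7 261.3] [1.7 0.3 1.2]
75 [ 58.  259.7] [-6.  -0.5 -0.3]
72 [ 50.4 257.7] [-13.6  -1.4  -2.3]
69 [ 42.9 255.3] [-21.   -2.2  -4.7]
66 [ 35.6 252.6] [-28.3  -3.   -7.4]
63 [ 28.4 249.4] [-35.5  -3.8 -10.6]
756
[72.42983994 75.63063396 76.44635336 76.84000358 77.23462258]
```

Request:
play_rows(
  claw=[0.0, 0.0, 0.0, 0.0, 0.0],
  slide=[
    [-0.006, -0.0006, -0.0005],
    [-0.0136, -0.0014, -0.0023],
    [-0.021, -0.0022, -0.0047],
    [-0.0283, -0.003, -0.0074],
    [-0.0355, -0.0038, -0.0106],
  ],
  delta_rot=[
    [0, 0, 0],
    [0, 0, 0],
    [0, 0, 0],
    [0, 0, 0],
    [0, 0, 0],
  ],
)

```text
t: 13.05
tcp_pos: [557.5, 165.6, 249.6]
tool_rot: [0.667, 0.745, 0.0, -0.001]
ft_force: [1.7, -0.1, 2.7]
gripper_width: 0.1
gripper_force: 1.0
```

```bash
python3 -c "
from h import *
lidplan([63,60,57,54,51,48,45,42,39,36,33])"
```

```text
t 13.05 tcp case [ 2.820e+01 -1.000e-01  2.496e+02] th -0.06 yawerr 0.09 roll 0.08 tip [np.float64(-37.3), np.float64(219.1)] F [ 1.7 -0.1  2.7] w 0.1 1.040944077540189
63 [ 28.4 249.4] [ 0.1  0.2 -0.2]
60 [ 21.3 245.9] [-6.9 -0.6 -3.7]
57 [ 14.5 242. ] [-13.7  -1.3  -7.6]
54 [  7.9 237.8] [-20.2  -2.1 -11.8]
51 [  1.5 233.2] [-26.6  -2.8 -16.4]
48 [ -4.7 228.3] [-32.7  -3.4 -21.3]
45 [-10.5 223.1] [-38.5  -4.1 -26.5]
42 [-16.1 217.6] [-44.1  -4.7 -32. ]
39 [-21.4 211.8] [-49.4  -5.2 -37.8]
36 [-26.4 205.7] [-54.3  -5.8 -43.9]
33 [-31.1 199.4] [-59.   -6.3 -50.2]
```

Tracking is good, so I'll do two calls down to about 33°.

Request:
play_rows(
  claw=[0.0, 0.0, 0.0, 0.0, 0.0],
  slide=[
    [-0.0069, -0.0007, -0.0037],
    [-0.0137, -0.0014, -0.0076],
    [-0.0202, -0.0021, -0.0118],
    [-0.0266, -0.0028, -0.0164],
    [-0.0327, -0.0035, -0.0213],
  ],
  delta_rot=[
    [0, 0, 0],
    [0, 0, 0],
    [0, 0, 0],
    [0, 0, 0],
    [0, 0, 0],
  ],
)

```text
t: 13.55
tcp_pos: [524.9, 162.2, 227.9]
tool_rot: [0.667, 0.745, -0.0, -0.001]
ft_force: [-0.3, 0.6, 2.4]
gripper_width: -0.3
gripper_force: 0.9
```

Request:
play_rows(
  claw=[0.0, 0.0, 0.0, 0.0, 0.0],
  slide=[
    [-0.0058, -0.0006, -0.0052],
    [-0.0114, -0.0012, -0.0107],
    [-0.0167, -0.0018, -0.0165],
    [-0.0216, -0.0023, -0.0226],
    [-0.0263, -0.0028, -0.0289],
  ],
  delta_rot=[
    [0, 0, 0],
    [0, 0, 0],
    [0, 0, 0],
    [0, 0, 0],
    [0, 0, 0],
  ],
)

```text
t: 14.05
tcp_pos: [498.7, 159.4, 198.8]
tool_rot: [0.667, 0.745, -0.0, -0.001]
ft_force: [-0.0, -0.3, 1.7]
gripper_width: 0.1
gripper_force: 0.8
```

```bash
python3 -c "
from h import *
lidplan([33,30,27,24,21,18,15,12,9,7,5,3,1.5,0,-1])"
```

```text
t 14.05 tcp case [-30.9   0.  198.8] th -0.09 yawerr 0.09 roll 0.07 tip [np.float64(-96.5), np.float64(168.3)] F [-0.  -0.3  1.7] w 0.1 0.7850686057645362
33 [-31.1 199.4] [-0.2 -0.   0.6]
30 [-35.4 192.8] [-4.5 -0.5 -6. ]
27 [-39.4 186.1] [ -8.4  -0.9 -12.7]
24 [-43.  179.1] [-12.   -1.3 -19.7]
21 [-46.2 171.9] [-15.2  -1.7 -26.9]
18 [-49.1 164.6] [-18.1  -2.  -34.2]
15 [-51.6 157.2] [-20.6  -2.2 -41.6]
12 [-53.7 149.6] [-22.6  -2.5 -49.2]
9 [-55.4 141.9] [-24.3  -2.7 -56.9]
7 [-56.3 136.7] [-25.2  -2.7 -62. ]
5 [-57.  131.6] [-25.9  -2.8 -67.2]
3 [-57.5 126.3] [-26.5  -2.9 -72.4]
1.5 [-57.8 122.4] [-26.7  -2.9 -76.4]
0 [-58.  118.5] [-26.9  -2.9 -80.3]
-1 [-58.1 115.9] [-27.   -2.9 -82.9]
```

Request:
play_rows(
  claw=[0.0, 0.0, 0.0, 0.0, 0.0],
  slide=[
    [-0.0045, -0.0005, -0.006],
    [-0.0084, -0.0009, -0.0127],
    [-0.012, -0.0013, -0.0197],
    [-0.0152, -0.0017, -0.0269],
    [-0.0181, -0.002, -0.0342],
  ],
  delta_rot=[
    [0, 0, 0],
    [0, 0, 0],
    [0, 0, 0],
    [0, 0, 0],
    [0, 0, 0],
  ],
)

```text
t: 14.55
tcp_pos: [480.7, 157.4, 164.5]
tool_rot: [0.667, 0.745, -0.0, -0.001]
ft_force: [-1.5, 0.5, 2.1]
gripper_width: -0.1
gripper_force: 0.7
```

Request:
play_rows(
  claw=[0.0, 0.0, 0.0, 0.0, 0.0],
  slide=[
    [-0.002, -0.0002, -0.006],
    [-0.0035, -0.0004, -0.012],
    [-0.005, -0.0005, -0.0175],
    [-0.0062, -0.0007, -0.0225],
    [-0.007, -0.0007, -0.027],
  ],
  delta_rot=[
    [0, 0, 0],
    [0, 0, 0],
    [0, 0, 0],
    [0, 0, 0],
    [0, 0, 0],
  ],
)

```text
t: 15.05
tcp_pos: [474.0, 156.7, 137.8]
tool_rot: [0.667, 0.745, -0.0, -0.001]
ft_force: [-0.7, -0.8, 1.0]
gripper_width: 0.1
gripper_force: 0.6
```

```bash
python3 -c "
from h import *
lidplan([7,5,3,1.5,0,-1])"
```

```text
t 15.05 tcp case [-55.7   0.  137.8] th -0.08 yawerr 0.09 roll 0.07 tip [np.float64(-121.3), np.float64(107.3)] F [-0.7 -0.8  1. ] w 0.1 0.6105118534833309
7 [-56.3 136.7] [-0.6 -0.1 -1. ]
5 [-57.  131.6] [-1.3 -0.1 -6.2]
3 [-57.5 126.3] [ -1.8  -0.2 -11.4]
1.5 [-57.8 122.4] [ -2.1  -0.2 -15.3]
0 [-58.  118.5] [ -2.3  -0.3 -19.3]
-1 [-58.1 115.9] [ -2.3  -0.3 -21.9]
```

Request:
play_rows(
  claw=[0.0, 0.0, 0.0, 0.0, 0.0],
  slide=[
    [-0.001, 0, -0.004],
    [-0.001, 0, -0.0075],
    [-0.002, 0, -0.0105],
    [-0.002, 0, -0.013],
    [-0.002, 0, -0.015],
  ],
  delta_rot=[
    [0, 0, 0],
    [0, 0, 0],
    [0, 0, 0],
    [0, 0, 0],
    [0, 0, 0],
  ],
)

```text
t: 15.55
tcp_pos: [472.0, 156.8, 123.0]
tool_rot: [0.667, 0.745, -0.0, -0.001]
ft_force: [-0.7, 0.8, 0.8]
gripper_width: 0.0
gripper_force: 0.6
```

Request:
play_rows(
  claw=[0.0, 0.0, 0.0, 0.0, 0.0],
  slide=[
    [0, 0, -0.001],
    [0, 0, -0.002],
    [0, 0, -0.003],
    [0, 0, -0.004],
    [0, 0, -0.0045],
  ],
  delta_rot=[
    [0, 0, 0],
    [0, 0, 0],
    [0, 0, 0],
    [0, 0, 0],
    [0, 0, 0],
  ],
)

```text
t: 16.05
tcp_pos: [472.0, 156.7, 118.6]
tool_rot: [0.667, 0.745, -0.0, -0.001]
ft_force: [-1.1, 0.7, 1.2]
gripper_width: 0.0
gripper_force: 0.6
```

Still only 1.2 N, so the lid has not reached its stop. I'll continue in small steps.

Request:
play_rows(
  claw=[0.0, 0.0, 0.0, 0.0, 0.0],
  slide=[
    [0, 0, -0.0005],
    [0, 0, -0.001],
    [0, 0, -0.0015],
    [0, 0, -0.002],
    [0, 0, -0.002],
  ],
  delta_rot=[
    [0, 0, 0],
    [0, 0, 0],
    [0, 0, 0],
    [0, 0, 0],
    [0, 0, 0],
  ],
)

```text
t: 16.55
tcp_pos: [472.1, 156.8, 118.3]
tool_rot: [0.667, 0.745, 0.001, -0.001]
ft_force: [-7.4, -2.6, 21.5]
gripper_width: 0.0
gripper_force: 10.3
```

The lid is on its stop: the TCP is at 118.3 mm against 118.5 mm for shut, at 21 N. I'll retreat and verify.

Request:
play_rows(
  claw=[0.0, 0.0, 0.0, 0.0, 0.0],
  slide=[
    [0, 0, 0.004],
    [0, 0, 0.03],
    [0, 0, 0.07],
    [0, 0, 0.115],
    [0, 0, 0.15],
  ],
  delta_rot=[
    [0, 0, 0],
    [0, 0, 0],
    [0, 0, 0],
    [0, 0, 0],
    [0, 0, 0],
  ],
)

```text
t: 17.05
tcp_pos: [472.3, 156.8, 269.1]
tool_rot: [0.667, 0.745, 0.001, -0.0]
ft_force: [1.1, 0.7, 0.3]
gripper_width: 0.3
gripper_force: 0.0
```

Request:
play_rows(
  claw=[0.0, 0.0, 0.0, 0.0, 0.0],
  slide=[
    [0, -0.04, 0.01],
    [0, -0.085, 0.01],
    [0, -0.13, 0.01],
    [0, -0.16, 0.01],
    [0, -0.16, 0.01],
  ],
  delta_rot=[
    [0, 0, 0],
    [0, 0, 0],
    [0, 0, 0],
    [0, 0, 0],
    [0, 0, 0],
  ],
)

```text
t: 17.55
tcp_pos: [472.1, -6.2, 276.8]
tool_rot: [0.669, 0.744, -0.0, -0.0]
ft_force: [-0.6, 0.9, -0.0]
gripper_width: -0.1
gripper_force: 0.0
```

```bash
python3 -c "
from h import *
now()
snap('top','t9');snap('side','s9')
for t in('t9','s9'):
  L=lidang(t);k=L[(L[...,2]>90)&(L[...,2]<130)&(abs(L[...,1])<62)&(L[...,0]>-82)&(L[...,0]<78)]
  p=np.polyfit(k[:,0],k[:,2],1);print(t,len(k),np.rad2deg(p[0]),p[1],np.percentile(k[:,2],[2,50,98]))
cv2.imwrite('pics/m9.png',np.hstack([cv2.resize(load(t)['p'][:,:,::-1],(400,300)) for t in('t9','s9')]))
"
```

```text
t 17.55 tcp case [ -75.3 -161.7  276.8] th -0.05 yawerr -0.13 roll 0.02 tip [np.float64(-140.8), np.float64(246.3)] F [-0.6  0.9 -0. ] w -0.1 0.0
t9 1632 0.19532364275782238 101.62333053377941 [ 96.32921904 101.66538063 106.75928711]
s9 1810 0.03780676703667531 100.94117098295304 [ 98.15689523 100.95987798 103.65962628]
```

View pics/m9.png

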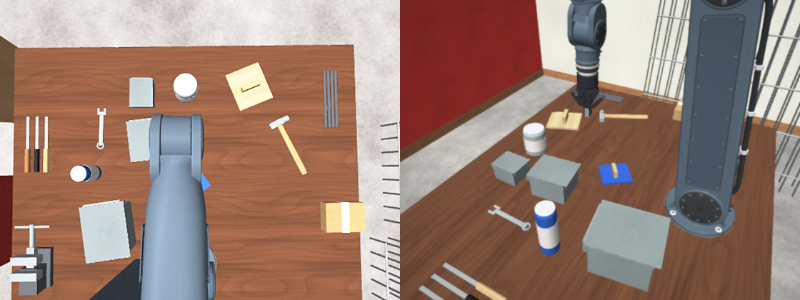

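The lid is flat at z ≈ 101 mm (shut) and the spray can, tin, wrench and hammer are where they were. I'll hand it in.

```bash
python3 -c "
from cell import arm
print(arm.job_done())"
```

```text
the job is handed in; nothing more can be done
None
```

The plywood cover is fitted flat under the lip, the lid was lowered gently until fully shut, the spray can, tin, wrench and hammer were not touched, and the job was handed in after about 18 s of the 59 s allowed.

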